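Key a flanged clamp collar onto the label unwinder and hold it home

ROBOT

A 6-joint arm with a two-finger parallel gripper is mounted at the origin on the work surface. World frame = base frame: x ahead of the robot, y to its left, z up, the work surface at z = 0. Lengths are in mm, angles in rad, forces in N, time in s.
With the tool pointing down it reaches from about 325 to 1000 mm from the base axis. Payload 5.1 kg.
Tool frame: the origin (TCP) lies midway between the tips of the shut fingers; the grasp point (between the pads) lies 19 mm behind it (arm.tcp_to_grasp is the distance from the TCP to the grasp point, in mm); z points along the fingers, y is the line along which they close (so a half turn about z gives the same grasp; the last joint's range is limited). The gripper opens to 85 mm and grips with 20 to 120 N. Pads are 22 mm wide; open, the fingers measure 114 mm over their backs; the gripper's body (76 mm by 85 mm) begins 54 mm behind the grasp point. The pads swing forward as they close: fully open they stand 13 mm farther back than shut.
Start: joints at [-1.41, 0.124, 1.65, -0, 1.367, -0.083], TCP at [156.872, -630.774, 207.922] pointing down, gripper open.
Joint ranges: [-2.61, 2.61], [-1.02, 2.33], [0.03, 2.71], [-1.35, 4.49], [0.32, 2.68], [-2.91, 2.91]. Speed limits (rad/s): [2.57, 2.57, 3.14, 3.14, 3.14, 3.14].

INTERFACE

Orientations are given as a rotation vector (axis times angle).
In Python, from workcell import arm gives the robot as it stands.
- The arm moves only by the shell command python3 -m jog 'ROWS' [FORCE]. ROWS is text: rows parted by semicolons, each of 7 numbers parted by spaces: the shift along the tool's x, y, z in mm, then the turn, a rotation vector about the tool's x, y, z in degrees, then the closure, from -1 (fully open) to 1 (shut). In form: tx ty tz wx wy wz hand; .... A call has exactly 5 rows; each row is the pose to reach, as a shift and turn from the pose commanded when the call began, along the tool's axes at that moment; what a row does not reach only later rows make up. A row lasts 1/8 s, in which the tool goes at most 62.5 mm and 10.7 degrees, less where a joint would pass 70% of its speed; a pose out of reach is approached as far as the arm can. A call with a gripper value outside its range is refused whole. The fingers move at their own pace and stop on an object; FORCE is the grip in N (left out, the last holds). Time passes only in rows, so rows that repeat a pose let the fingers close, or fill a call up. It gives the time, the measured TCP pose, the force, the opening and the grip force at its end, in the units of the state.
- arm.observe(): the state, without advancing time (a new reading comes with each control period).
- arm.camera(name): name is "scene" or "top" or "wrist"; returns the picture (420x560x3 uint8, red, green, blue); there is no depth.
- arm.get_calibration(name): a dict with "K" (3x3 intrinsics, pixels), "world_from_camera" (4x4, takes a point from camera to world coordinates). Camera axes: x right, y up, looking along -z (the intrinsics and any distortion apply to the point x, -y, -z); pixel columns grow to the right and rows downward; lengths in mm; the calibration is good to about 2 mm. A picture is of the moment at which its call begins: read the wrist's pose just before it. get_calibration takes no time and is no camera call; for the wrist camera it gives the pose at the moment of the call.
- arm.finish_job(): hands the job in; it is judged then, once.
Trained networks look in the newest picture that a camera, given by its name, has taken for a name from the list of things; names that differ only in an ending like _2 or _b are one class to them, and where a whole thing is asked for, a point or a joint stands for the part that bears it (a point fixed in the world has none). Each returns a list of dicts, best first, with "score" (0 to 1); they miss things now and then, are a little off and sometimes report something else, mostly with a low value. They report only what shows in the picture. A call takes as long as a camera call.
- arm.recognise(camera, name): "point" ([column, row] in pixels, amid what is visible of it).
The state is a dict: "clock": time; "joints": joint angles; "dq": joint speeds; "joint_torque": joint torques, N m; "ee_pos": TCP position; "orientation": TCP orientation; "force": force on the tool from outside, world axes, zero at the start; "moment": the same for the moment, N m; "width": finger opening in mm; "grasp_force": force on a finger pad.
Only numpy, scipy, OpenCV 4.12 (cv2) and the standard library are available. Lean on these libraries where they do the work, as an engineer would, in place of code of your own. Each camera call takes 0.05 s, during which the arm holds its last target. There are 200 camera calls.

TASK

The label reel is already on the unwinder; fit its loose flanged clamp collar: put it nose down over the spindle, turn it by the knurled grip until the hidden keyway underneath drops over the spindle's cross pin, then push it fully home so that the flange lies flat on the reel. A spring pushes it back up, so finish while still gripping the collar and holding it pushed home - don't let go, so that I can tighten its grub screw. Leave the two bowls, the hex key and the thread cone where they are.

Things in the scene. Friction and masses are not known exactly. Their poses are not given: they have to be found in the camera images.
- collar: Loose round aluminium clamp collar, 0.2-0.35 kg, standing nose down on the table. Origin: centre of the nose's underside; z up. Nose 48 mm diameter, 0-18 mm up; flange 120 mm diameter, 18-22 mm; solid knurled grip 48 mm, 22-62 mm. A blind 24 mm bore runs up 46 mm. Across the underside of the nose runs a hidden keyway, 9 mm wide, 15 mm deep, open at both ends; its direction is not marked.
- knurled_grip (a point): Point on the collar's axis 50 mm above its origin: the height to grip at, from above, fingertips clear of the flange. Grip it across any diameter; the collar can be let go and gripped again for more turn, as it stays on the spindle.
- unwinder: Turntable label unwinder: grey 200 x 200 mm base, fixed, with an aluminium platter carrying a white label reel (150 mm diameter, 76 mm hole, top at 96 mm) round an upright steel spindle. Origin: centre of the base's underside, under the spindle axis; z up. The platter is braked (turns at 0.8 N m). Two guide rollers, 94 mm high, stand at the base's far corners (85 mm to +x and to +/-y).
- spindle_top (a point): Centre of the spindle's top, 122 mm above the unwinder's origin. The top is 13 mm in diameter and widens over 8 mm to the full 22 mm (1 mm of play all round in the collar's bore).
- pin_top (a point): Point on the spindle axis level with the top of the cross pin, 92 mm above the unwinder's origin, down in the reel's hole. The round pin is 6 mm thick and 34 mm long, through the spindle; its direction differs each time. A collar not lined up stops with its origin here. It is lined up within about 0.09 rad either side, every half turn, and then drops 9 mm onto a sprung plate.
- home (a point): Where the collar's origin is when fully home, flange on the reel: on the spindle axis 78 mm above the unwinder's origin, 14 mm below pin_top. Over the last 5 mm a spring pushes up with 6 rising to 12 N, so a collar let go springs back 5 mm.
- bowl: Bystander: white bowl with blue bands, full of folded labels, 144 mm diameter, 70 mm high; origin at the centre of its underside.
- dish: Bystander: shallow white dish of labels, 124 mm diameter, 36 mm high; origin at the centre of its underside.
- hex_key: Bystander: L-shaped steel hex key, 90 x 30 mm, 6 mm thick, lying on the table; origin at the middle of the long leg.
- thread_cone: Bystander: white cone of thread, 72 mm diameter at the foot, 115 mm high; origin at the centre of its underside.

How it is judged (in metres and radians):
At the end, for the whole second after the job is handed in: Collar keyed on the spindle, still, held home against the spring: nose at most 2 mm above home, within 4 mm of the spindle axis, within 0.06 rad of square, slower than 10 mm/s, fingers bearing on it with over 5 N; bowl, dish, hex key and thread cone within 20 mm of where they stood (z of collar in the frame of unwinder below 0.08 m and horizontal distance between collar and unwinder below 0.004 m and angle between the z axis of collar and the z axis of unwinder, either way round below 0.06 rad and contact force between the fingers and collar above 5 N and linear speed of collar below 0.01 m/s and distance of each of bowl, dish, hex_key, thread_cone from where it was at the start of the episode below 0.02 m); the arm keeps its last pose, push and grip.
It fails at once if a bystander (bowl, dish, hex key or thread cone) was shoved out of place (distance of any of bowl, dish, hex_key, thread_cone from where it was at the start of the episode above 0.03 m).
It also fails if it takes over 67 s, if anything falls off the work surface, if the arm or the gripper's body presses on something with over 40 N, if the wrist force passes 120 N, or if a joint passes its speed limit or range.

## Working session

There is one attempt and no reset: what is moved stays moved. The work goes in short steps, Python scripts to look and compute and a shell command to move; the robot and the scene stay as the last step left them, time stands still between calls to the robot, and variables do not carry over. Pictures are saved under pics/ and viewed, at most 10 in all, crops included, and the job is handed in when it is done.

```bash
mkdir -p pics; python3 - <<'E'
from workcell import arm
import cv2,numpy as np
print(arm.observe())
for c in("scene","top","wrist"):
    im=arm.camera(c); cv2.imwrite(f"pics/{c}0.png",im[:,:,::-1])
    k=arm.get_calibration(c); print(c,np.round(k["K"],1).tolist(),np.round(k["world_from_camera"],3).tolist(),[q for q in k if q not in("K","world_from_camera")])
    for n in("collar","knurled_grip","unwinder","spindle_top","bowl","dish","hex_key","thread_cone"):
        try: print(n,[(np.round(r["point"]).tolist(),round(r["score"],2)) for r in arm.recognise(c,n)[:2]])
        except Exception as e: print(n,e)
a=cv2.imread("pics/scene0.png");b=cv2.imread("pics/top0.png")
E
```

```text
{'clock': 0.0, 'joints': array([-1.40961054e+00,  1.24517812e-01,  1.65163761e+00,  7.96855558e-06,
        1.36750957e+00, -8.26196926e-02]), 'dq': array([-0.00029995,  0.00042892, -0.00038699,  0.00183193,  0.0011219 ,
       -0.00030506]), 'joint_torque': array([ 2.90357377e-03, -4.23612714e+01, -3.65446794e+01,  7.36026595e-05,
        7.08122257e-03,  2.95770022e-06]), 'ee_pos': array([ 156.76592334, -630.14727342,  206.66635994]), 'orientation': array([-3.11622371e+00, -3.81766592e-01,  1.15518580e-04]), 'force': array([-0.74892639, -0.95460695,  0.61908423]), 'moment': array([-0.02482377, -0.00097376,  0.0092566 ]), 'grasp_force': 0.0, 'width': 85.31437410560757}
scene [[502.9, 0.0, 282.7], [0.0, 502.9, 212.4], [0.0, 0.0, 1.0]] [[0.822, -0.482, 0.304, 994.722], [0.57, 0.679, -0.463, -580.42], [0.016, 0.554, 0.833, 1140.918], [0.0, 0.0, 0.0, 1.0]] []
collar [([288.0, 168.0], 0.59)]
knurled_grip [([192.0, 356.0], 0.37)]
unwinder [([212.0, 262.0], 0.77), ([376.0, 137.0], 0.68)]
spindle_top [([214.0, 260.0], 0.76)]
bowl [([328.0, 262.0], 0.87)]
dish [([375.0, 138.0], 0.97)]
hex_key [([194.0, 367.0], 0.53), ([376.0, 138.0], 0.53)]
thread_cone [([351.0, 118.0], 0.73)]
top [[447.4, 0.0, 281.0], [0.0, 447.4, 204.8], [0.0, 0.0, 1.0]] [[0.008, 0.997, -0.077, 544.166], [-1.0, 0.007, -0.003, 8.324], [-0.002, 0.077, 0.997, 1161.813], [0.0, 0.0, 0.0, 1.0]] []
collar []
knurled_grip [([215.0, 246.0], 0.57)]
unwinder [([349.0, 247.0], 0.81)]
spindle_top []
bowl [([299.0, 148.0], 0.81), ([124.0, 186.0], 0.69)]
dish []
hex_key [([113.0, 227.0], 0.71)]
thread_cone [([114.0, 227.0], 0.74)]
wrist [[337.0, 0.0, 287.4], [0.0, 337.0, 212.5], [0.0, 0.0, 1.0]] [[0.241, 0.922, 0.304, 236.114], [-0.971, 0.229, 0.074, -611.401], [-0.001, -0.313, 0.95, 372.478], [0.0, 0.0, 0.0, 1.0]] []
collar []
knurled_grip []
unwinder []
spindle_top []
bowl []
dish []
hex_key []
thread_cone []
```

View pics/top0.png

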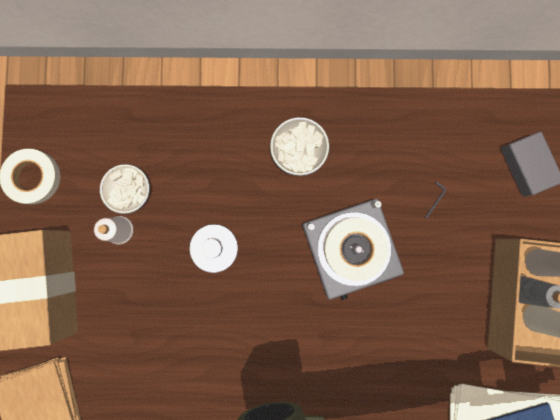

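View pics/scene0.png

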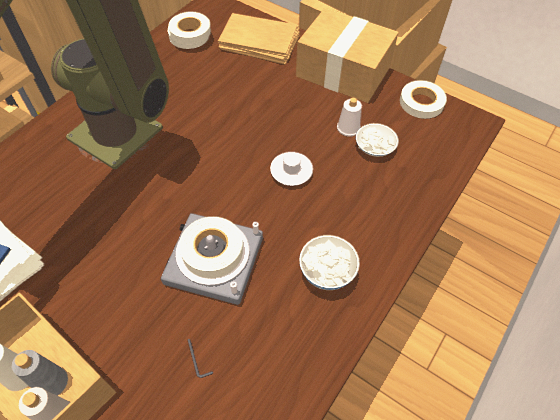

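The top view shows the collar at about (214,248), the unwinder with its spindle at (356,250), the bowl at (300,147), the dish at (124,188), the cone at (110,230) and the hex key at (437,200). The scene view agrees: collar (291,167), spindle (211,241). Next I'll enlarge both regions.

```bash
cat > h.py <<'E'
import numpy as np
from workcell import arm
def ray(c,p):
    k=arm.get_calibration(c);K=k["K"];T=k["world_from_camera"]
    d=T[:3,:3]@np.array([(p[0]-K[0,2])/K[0,0],-(p[1]-K[1,2])/K[1,1],-1]);return T[:3,3],d
def at(c,p,z):
    o,d=ray(c,p);return (o+d*(z-o[2])/d[2])[:2].round(1)
def proj(c,P):
    k=arm.get_calibration(c);K=k["K"];T=k["world_from_camera"]
    q=T[:3,:3].T@(np.array(P,float)-T[:3,3]);return [K[0,2]+K[0,0]*q[0]/-q[2],K[1,2]+K[1,1]*q[1]/q[2]]
E
python3 - <<'E'
from h import *
import cv2
t=cv2.imread("pics/top0.png");s=cv2.imread("pics/scene0.png")
for n,im,p,zs in(("top",t,(214,248),(22,)),("scene",s,(291,167),(22,)),("top",t,(356,250),(96,122)),("scene",s,(211,241),(96,122))):
    print(n,p,[(z,at(n,p,z)) for z in zs])
r=lambda im,x,y,w,h:cv2.resize(im[y:y+h,x:x+w],(400,300),interpolation=cv2.INTER_CUBIC)
m=np.vstack([np.hstack([r(t,180,218,80,60),r(t,296,193,120,90)]),np.hstack([r(s,251,137,80,60),r(s,155,205,120,90)])])
cv2.imwrite("pics/zoom.png",m)
# white blobs
for n,im in(("top",t),("scene",s)):
    w=((im.min(2)>150)*255).astype(np.uint8)
    for c in cv2.findContours(w,cv2.RETR_EXTERNAL,cv2.CHAIN_APPROX_NONE)[0]:
        if cv2.contourArea(c)>300: print(n,[np.round(v,1) for v in cv2.fitEllipse(cv2.convexHull(c))])
E
```

```text
top (214, 248) [(22, array([520.6, 180.4]))]
scene (291, 167) [(22, array([516.6, 182.2]))]
top (356, 250) [(96, array([ 519.9, -167.5])), (122, array([ 520.5, -163.2]))]
scene (211, 241) [(96, array([ 519.5, -167.1])), (122, array([ 531.3, -177.4]))]
top [array([504.5, 409.6]), array([ 74.3, 112.5]), np.float64(91.2)]
top [array([ 20.9, 289.6]), array([26.5, 68.7]), np.float64(83.1)]
top [array([213.1, 248. ]), array([47.6, 48.1]), np.float64(29.3)]
top [array([105. , 228.9]), array([21.7, 22.3]), np.float64(64.9)]
top [array([350.1, 244.5]), array([ 85.2, 107.3]), np.float64(2.7)]
top [array([124. , 188.4]), array([47.8, 49.4]), np.float64(55.8)]
top [array([ 26.8, 175.7]), array([53.7, 55.8]), np.float64(53.2)]
top [array([299.3, 146. ]), array([57.3, 58. ]), np.float64(96.7)]
scene [array([ 32.6, 401. ]), array([24.9, 32.3]), np.float64(47.0)]
scene [array([328.8, 261.2]), array([52.5, 60.1]), np.float64(103.3)]
scene [array([468.7, 422.6]), array([3.3, 5.4]), np.float64(0.0)]
scene [array([119.9, 263.6]), array([ 65.2, 157.3]), np.float64(0.0)]
scene [array([211.9, 257.2]), array([ 86.1, 102.2]), np.float64(91.0)]
scene [array([291.2, 168.3]), array([33.4, 42.4]), np.float64(92.5)]
scene [array([364.8, 127.2]), array([42. , 73.1]), np.float64(127.1)]
scene [array([423.6,  95.9]), array([30.7, 45.6]), np.float64(101.8)]
scene [array([347.5,  37.1]), array([19.7, 56. ]), np.float64(38.5)]
scene [array([188.1,  24.9]), array([25.9, 43.9]), np.float64(81.1)]
scene [array([556.9,  53.1]), array([105.5, 257.3]), np.float64(103.9)]
```

View pics/zoom.png

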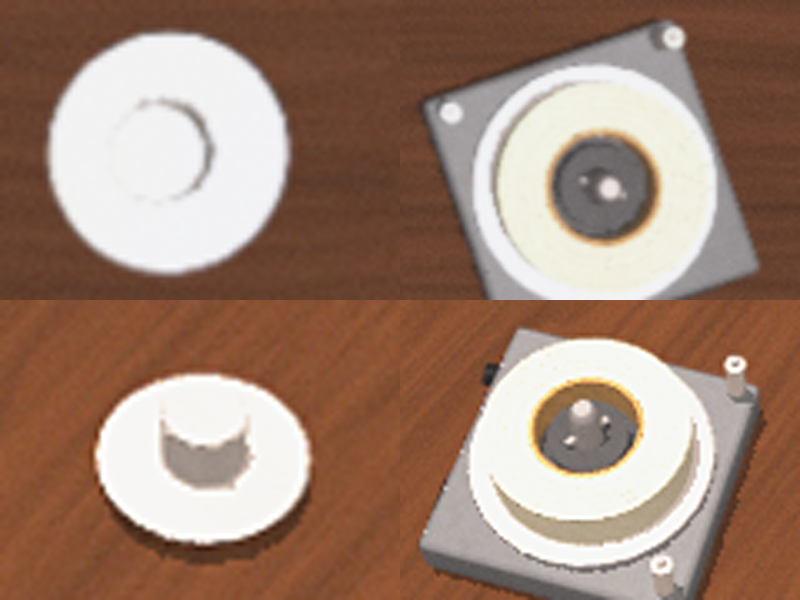

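```bash
python3 - <<'E'
from h import *
import cv2
t=cv2.imread("pics/top0.png");s=cv2.imread("pics/scene0.png")
print("tip top",at("top",(358.7,249.1),122),"scene",at("scene",(155+182/3.333,205+108/3.333),122))
print("reelhole top",at("top",(296+203.5/3.333,193+187/3.333),96),"scene",at("scene",(155+185/3.333,205+127/3.333),96))
for c,a,b in(("top",(351.5,247.3),(362.6,251.5)),("scene",(206,247.3),(216.5,241.3))):
    A,B=at(c,a,89),at(c,b,89);print("pin",c,A,B,(A+B)/2,np.degrees(np.arctan2(*(B-A)[::-1])))
print("collar flange",at("top",(213.6,248.3),21),"scene",at("scene",(251+203/5,137+158/5),21))
print("grip top",at("top",(180+158/5,218+152/5),62))
print("bowl",at("top",(299.3,146),70),"dish",at("top",(124,188.4),36),"cone",at("top",(105,229),115))
print("rollers",at("top",(296+51/3.33,193+113/3.33),94),at("top",(296+273/3.33,193+38/3.33),94))
for z in(22,):
  for n,im in(("top",t),("scene",s)):
    P=np.array([[520+60*np.cos(q),180+60*np.sin(q),z] for q in np.linspace(0,6.28,60)])
    e=cv2.fitEllipse(np.float32([proj(n,p) for p in P]));print(n,e)
E
```

```text
tip top [ 522.7 -169.5] scene [ 522.4 -171.7]
reelhole top [ 522.1 -170. ] scene [ 522.2 -172.3]
pin top [ 526.1 -158. ] [ 516.3 -184.4] [ 521.2 -171.2] -110.36553626408913
pin scene [ 517.6 -184.8] [ 527.6 -157.4] [ 522.6 -171.1] 69.94976312860334
collar flange [519.8 181.6] scene [520.8 179.1]
grip top [520.4 180.2]
bowl [774.2 -33. ] dish [669.4 409.2] cone [564.8 422.2]
rollers [573.8 -61.6] [ 628.9 -221. ]
top ((214.1566162109375, 248.32009887695312), (47.10792922973633, 47.69444274902344), 33.76688766479492)
scene ((291.5440673828125, 168.42416381835938), (33.13235092163086, 42.27969741821289), 92.6512451171875)
```

```bash
J="python3 -m jog"
python3 -m jog '30 -38 0 0 0 0 -1; 67 -85 0 0 0 0 -1; 105 -133 0 0 0 0 -1; 144 -183 0 0 0 0 -1; 183 -233 0 0 0 0 -1'
python3 -m jog '37 -47 0 0 0 0 -1; 74 -93 0 0 0 0 -1; 110 -140 0 0 0 0 -1; 147 -187 0 0 0 0 -1; 183 -233 0 0 0 0 -1'
python3 -m jog '45 -57 5 0 0 0 -1; 90 -115 15 0 0 0 -1; 130 -165 30 0 0 0 -1; 165 -210 50 0 0 0 -1; 182 -233 68 0 0 0 -1'
python3 -m jog '0 0 0 0 0 0 -1; 0 0 0 0 0 0 -1; 0 0 0 0 0 0 -1; 0 0 0 0 0 0 -1; 0 0 0 0 0 0 -1'
python3 - <<'E'
from h import *
import cv2
o=arm.observe();print(o["clock"],o["joints"].round(3),o["ee_pos"],o["orientation"])
im=arm.camera("wrist");cv2.imwrite("pics/w1.png",im[:,:,::-1])
print([ (n,np.round(proj("wrist",p))) for n,p in(("flange",(520.2,180.2,22)),("gtop",(520.2,180.2,62)))])
w=((im.min(2)>150)*255).astype(np.uint8)
for c in cv2.findContours(w,cv2.RETR_EXTERNAL,cv2.CHAIN_APPROX_NONE)[0]:
    if cv2.contourArea(c)>1500: print(cv2.fitEllipse(cv2.convexHull(c)))
E
```

```text
clock: 1.98
ee_pos: [278.0, -360.4, 208.1]
orientation: [3.118, 0.381, 0.001]
force: [0.8, -0.3, 0.3]
width: 85.4
grasp_force: 0.0
clock: 2.6
ee_pos: [399.4, -90.1, 208.4]
orientation: [3.117, 0.382, 0.003]
force: [0.3, -0.4, -1.2]
width: 85.2
grasp_force: 0.0
clock: 3.22
ee_pos: [520.5, 180.7, 140.4]
orientation: [-3.118, -0.384, -0.004]
force: [1.2, -0.2, 0.7]
width: 85.4
grasp_force: 0.0
clock: 3.85
ee_pos: [519.4, 177.6, 140.7]
orientation: [-3.118, -0.38, -0.002]
force: [-0.7, 0.3, -0.2]
width: 85.5
grasp_force: 0.0
3.85 [ 0.232 -0.048  1.943  0.     1.245  1.56 ] [519.41450839 177.56645932 140.65737529] [-3.11835555e+00 -3.80233036e-01 -1.97703935e-03]
[('flange', array([285., 198.])), ('gtop', array([285., 213.]))]
((282.8988342285156, 192.4536895751953), (131.83070373535156, 136.4164581298828), 93.91803741455078)
((5.867092132568359, 70.00978088378906), (81.2271957397461, 104.31080627441406), 134.1309051513672)
```

View pics/w1.png

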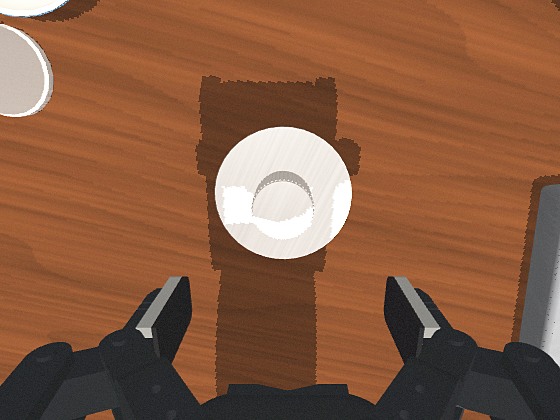

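```bash
python3 - <<'E'
from h import *
import cv2
for i in range(3):
    im=arm.camera("wrist");o=arm.observe();print(o["clock"],o["ee_pos"].round(1),o["orientation"].round(4))
    hsv=cv2.cvtColor(im,cv2.COLOR_RGB2HSV);w=((hsv[:,:,1]<70)&(hsv[:,:,2]>110)).astype(np.uint8)*255
    w[:110]=0;w[272:]=0;w[:,:200]=0;w[:,370:]=0
    c=max(cv2.findContours(w,cv2.RETR_EXTERNAL,cv2.CHAIN_APPROX_NONE)[0],key=cv2.contourArea)
    e=cv2.fitEllipse(cv2.convexHull(c));print(np.round(e[0],1),np.round(e[1],1),at("wrist",e[0],22),at("wrist",(283,209.5),62))
E
```

```text
3.95 [519.3 177.8 140.3] [-3.1184e+00 -3.8100e-01 -1.1000e-03]
[283.  192.3] [132.5 136.9] [524.8 183.2] [522.2 182. ]
4.0 [519.3 177.9 140.2] [-3.1183e+00 -3.8120e-01 -8.0000e-04]
[283.2 192.4] [132.6 137. ] [524.8 183.1] [522.2 182.1]
4.05 [519.2 178.  140.1] [-3.1183e+00 -3.8150e-01 -5.0000e-04]
[283.2 192.3] [132.6 137. ] [524.8 183.2] [522.2 182.2]
```

The wrist view shows the collar at (283,192), with the pads on either side of it. That puts it about 3 mm further out than the other cameras do, so I'll aim between the two and go down.

```bash
python3 -m jog '1.5 -0.7 20 0 0 0 -1; 1.5 -0.7 45 0 0 0 -1; 1.5 -0.7 70 0 0 0 -1; 1.5 -0.7 95 0 0 0 -1; 1.5 -0.7 110 0 0 0 -1' 40
python3 -m jog '0 0 0 0 0 0 -1; 0 0 0 0 0 0 -1; 0 0 0 0 0 0 0; 0 0 0 0 0 0 0.5; 0 0 0 0 0 0 1'
python3 -m jog '0 0 0 0 0 0 1; 0 0 0 0 0 0 1; 0 0 0 0 0 0 1; 0 0 0 0 0 0 1; 0 0 0 0 0 0 1'
python3 - <<'E'
from h import *
import cv2
for c in("top","scene","wrist"): cv2.imwrite(f"pics/{c}2.png",arm.camera(c)[:,:,::-1])
o=arm.observe();print(o["clock"],o["joints"].round(3),o["ee_pos"],o["orientation"],o["force"],o["width"],o["grasp_force"])
t=cv2.imread("pics/top2.png");s=cv2.imread("pics/scene2.png");w=cv2.imread("pics/wrist2.png")
r=lambda im,x,y,w,h:cv2.resize(im[y:y+h,x:x+w],(400,300),interpolation=cv2.INTER_CUBIC)
m=np.vstack([np.hstack([r(t,180,218,80,60),r(w,0,0,560,420)]),np.hstack([r(s,251,137,80,60),r(s,155,205,120,90)])])
cv2.imwrite("pics/zoom2.png",m)
E
```

```text
clock: 4.68
ee_pos: [518.8, 178.9, 26.9]
orientation: [3.118, 0.382, -0.006]
force: [0.4, -0.0, -0.4]
width: 85.4
grasp_force: 0.0
clock: 5.3
ee_pos: [521.4, 179.8, 31.3]
orientation: [-3.117, -0.382, -0.003]
force: [-1.7, 1.9, 4.4]
width: 45.7
grasp_force: 40.4
clock: 5.92
ee_pos: [521.4, 179.7, 31.3]
orientation: [-3.118, -0.382, -0.003]
force: [-0.9, 0.3, 5.5]
width: 45.5
grasp_force: 40.4
6.075 [2.340e-01 8.600e-02 2.009e+00 1.000e-03 1.044e+00 1.561e+00] [521.43764376 179.73747418  31.30433435] [-3.11757322 -0.38189802 -0.00337244] [-1.50602573  1.68178558  6.07762548] 45.75255774416257 40.442880392074585
```

View pics/zoom2.png

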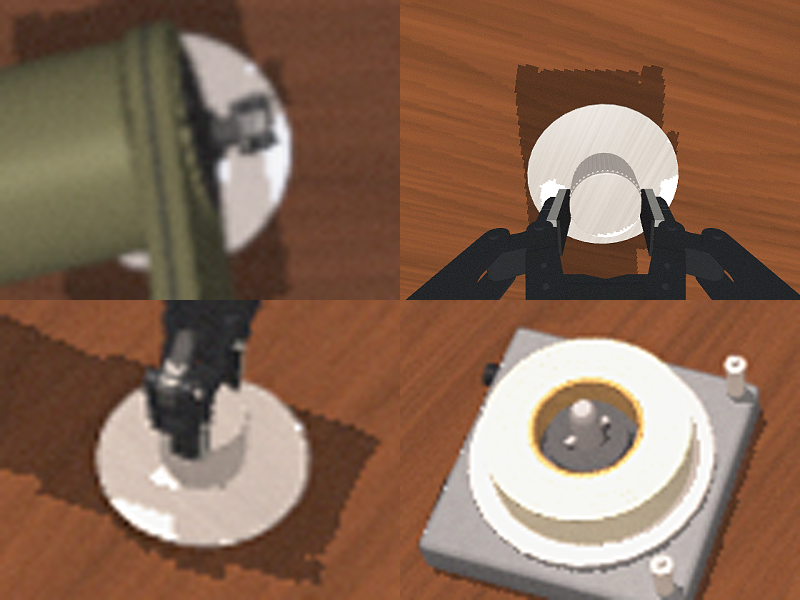

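The collar is gripped squarely: the pads straddle the knurled grip in the wrist view and the collar hasn't shifted in the scene view. Next I'll lift it and carry it over the spindle.

```bash
python3 -m jog '0 0 -10 0 0 0 1; 0 0 -45 0 0 0 1; 0 0 -85 0 0 0 1; 0 0 -125 0 0 0 1; 0 0 -150 0 0 0 1' 60
python3 -m jog '-5 20 0 0 0 0 1; -14 56 0 0 0 0 1; -24 98 0 0 0 0 1; -34 140 0 0 0 0 1; -44 182 0 0 0 0 1'
python3 -m jog '-10 42 0 0 0 0 1; -20 84 0 0 0 0 1; -29 121 0 0 0 0 1; -35 146 0 0 0 0 1; -38.6 159 0 0 0 0 1'
python3 -m jog '0 0 0 0 0 0 1; 0 0 0 0 0 0 1; 0 0 0 0 0 0 1; 0 0 0 0 0 0 1; 0 0 0 0 0 0 1'
python3 - <<'E'
from h import *
import cv2
for c in("top","scene","wrist"): cv2.imwrite(f"pics/{c}3.png",arm.camera(c)[:,:,::-1])
o=arm.observe();print(o["clock"],o["joints"].round(3),o["ee_pos"],o["orientation"],o["force"],o["moment"],o["width"],o["grasp_force"])
t=cv2.imread("pics/top3.png");s=cv2.imread("pics/scene3.png");w=cv2.imread("pics/wrist3.png")
r=lambda im,x,y,w,h:cv2.resize(im[y:y+h,x:x+w],(400,300),interpolation=cv2.INTER_CUBIC)
m=np.vstack([np.hstack([r(t,296,193,120,90),r(w,0,0,560,420)]),np.hstack([r(s,155,175,160,120),r(s,165,185,80,60)])])
cv2.imwrite("pics/zoom3.png",m)
E
```

```text
clock: 6.7
ee_pos: [520.6, 179.0, 181.7]
orientation: [3.118, 0.382, 0.002]
force: [-0.5, 0.5, -3.2]
width: 44.6
grasp_force: 62.0
clock: 7.32
ee_pos: [519.7, -10.3, 177.3]
orientation: [-3.118, -0.381, 0.007]
force: [-0.4, 0.4, -2.4]
width: 44.3
grasp_force: 62.0
clock: 7.95
ee_pos: [520.7, -173.2, 177.5]
orientation: [-3.117, -0.378, 0.006]
force: [-0.5, -0.1, -2.9]
width: 44.5
grasp_force: 62.0
clock: 8.57
ee_pos: [522.7, -171.2, 180.0]
orientation: [3.118, 0.383, 0.0]
force: [-0.1, -0.5, -3.0]
width: 44.3
grasp_force: 62.0
8.725 [-0.415 -0.078  1.903  0.     1.316  0.912] [ 522.69856135 -171.51110054  179.98959282] [3.11818816e+00 3.82419117e-01 1.67855938e-04] [ 0.52685251 -0.51577342 -2.4363986 ] [-0.01533191  0.00699868  0.01127356] 44.40352996847678 62.03579306602478
```

View pics/zoom3.png

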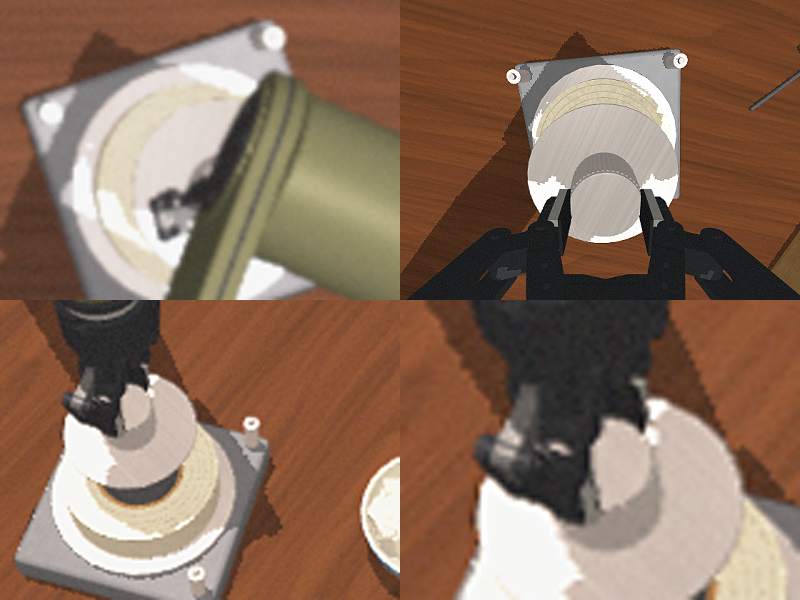

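The collar hangs level over the reel hole. I'll lower it gently.

```bash
python3 -m jog '0 0 8 0 0 0 1; 0 0 16 0 0 0 1; 0 0 22 0 0 0 1; 0 0 26 0 0 0 1; 0 0 29 0 0 0 1'
python3 -m jog '0 0 2 0 0 0 1; 0 0 4 0 0 0 1; 0 0 6 0 0 0 1; 0 0 7 0 0 0 1; 0 0 8 0 0 0 1'; python3 -c "
from workcell import arm;o=arm.observe();print(o['force'],o['moment'])"
```

```text
clock: 9.35
ee_pos: [522.6, -171.6, 150.6]
orientation: [-3.118, -0.382, 0.0]
force: [-0.5, -0.0, -1.8]
width: 44.7
grasp_force: 62.0
clock: 9.98
ee_pos: [522.7, -171.7, 142.9]
orientation: [3.118, 0.382, 0.0]
force: [0.5, -0.1, -3.3]
width: 44.5
grasp_force: 62.0
[ 0.54479125 -0.12071879 -3.28274554] [-0.02628469 -0.04136479  0.00717944]
```

```bash
python3 -m jog '0 0 4 0 0 0 1; 0 0 8 0 0 0 1; 0 0 12 0 0 0 1; 0 0 15 0 0 0 1; 0 0 17 0 0 0 1'
python3 -m jog '0 0 1 0 0 0 1; 0 0 2 0 0 0 1; 0 0 3 0 0 0 1; 0 0 4 0 0 0 1; 0 0 5 0 0 0 1'; python3 -c "
from workcell import arm;o=arm.observe();print(o['force'],o['moment'],o['joints'])"
```

```text
clock: 10.6
ee_pos: [522.5, -171.6, 125.6]
orientation: [-3.118, -0.382, 0.0]
force: [-0.1, -1.1, -3.5]
width: 44.8
grasp_force: 62.0
clock: 11.22
ee_pos: [523.7, -171.6, 122.6]
orientation: [3.118, 0.382, 0.004]
force: [-0.1, 4.0, 7.2]
width: 44.8
grasp_force: 63.1
[-0.14935438  4.04612238  7.18980876] [ 0.5912545   0.1659175  -0.06175571] [-4.14607928e-01 -2.61988456e-02  1.95392090e+00  1.07685583e-03
  1.21147880e+00  9.12151470e-01]
```

```bash
python3 -m jog '0 0 1 0 0 -5 1; 0 0 1.5 0 0 -10 1; 0 0 1.5 0 0 -15 1; 0 0 1.5 0 0 -20 1; 0 0 1.5 0 0 -25 1'
python3 -c "
from workcell import arm;o=arm.observe();print(o['force'],o['moment'],o['joints'].round(3))"
python3 -m jog '0 0 0 0 0 -5 1; 0 0 0 0 0 -10 1; 0 0 0 0 0 -15 1; 0 0 0 0 0 -20 1; 0 0 0 0 0 -25 1'
python3 -c "
from workcell import arm;o=arm.observe();print(o['force'],o['moment'],o['joints'].round(3))"
```

```text
clock: 11.85
ee_pos: [524.1, -171.2, 122.3]
orientation: [2.96, 1.051, 0.005]
force: [-2.2, 5.8, 9.8]
width: 44.7
grasp_force: 63.5
[-2.19469979  5.8023759   9.83572897] [ 0.95182276  0.45268707 -0.15149877] [-0.414 -0.026  1.954  0.002  1.211  0.473]
clock: 12.48
ee_pos: [523.8, -171.1, 122.3]
orientation: [2.662, 1.667, 0.004]
force: [-2.7, 4.9, 9.8]
width: 44.7
grasp_force: 63.6
[-2.69227575  4.8738769   9.79450388] [ 1.00082008  0.67183495 -0.12287927] [-0.414 -0.026  1.954  0.002  1.212  0.037]
```

```bash
python3 -m jog '0 0 0 0 0 -5 1; 0 0 0 0 0 -10 1; 0 0 0 0 0 -15 1; 0 0 0 0 0 -20 1; 0 0 0 0 0 -25 1'
python3 -c "
from workcell import arm;o=arm.observe();print(o['force'],o['moment'],o['joints'].round(3))"
python3 -m jog '0 0 0 0 0 -5 1; 0 0 0 0 0 -10 1; 0 0 0 0 0 -15 1; 0 0 0 0 0 -20 1; 0 0 0 0 0 -25 1'
python3 -c "
from workcell import arm;o=arm.observe();print(o['force'],o['moment'],o['joints'].round(3))"
```

```text
clock: 13.1
ee_pos: [523.7, -171.3, 122.3]
orientation: [2.238, 2.203, 0.003]
force: [-3.2, 4.6, 10.4]
width: 44.4
grasp_force: 63.5
[-3.1585952  4.5597724 10.4059545] [ 0.789777    0.70488429 -0.1714742 ] [-4.140e-01 -2.600e-02  1.954e+00  1.000e-03  1.211e+00 -3.990e-01]
clock: 13.72
ee_pos: [523.9, -171.6, 122.3]
orientation: [1.707, 2.634, 0.002]
force: [-1.6, 3.5, 8.3]
width: 44.6
grasp_force: 63.3
[-1.57225115  3.47779338  8.32009076] [ 0.67467069  0.4124661  -0.17178762] [-4.140e-01 -2.600e-02  1.954e+00  1.000e-03  1.211e+00 -8.360e-01]
```

```bash
python3 -m jog '0 0 0 0 0 -5 1; 0 0 0 0 0 -10 1; 0 0 0 0 0 -15 1; 0 0 0 0 0 -20 1; 0 0 0 0 0 -25 1'
python3 -c "
from workcell import arm;o=arm.observe();print(o['force'],o['moment'],o['joints'].round(3))"
python3 -m jog '0 0 0 0 0 -5 1; 0 0 0 0 0 -10 1; 0 0 0 0 0 -15 1; 0 0 0 0 0 -20 1; 0 0 0 0 0 -25 1'
python3 -c "
from workcell import arm;o=arm.observe();print(o['force'],o['moment'],o['joints'].round(3))"
```

```text
clock: 14.35
ee_pos: [524.0, -170.6, 121.0]
orientation: [1.096, 2.942, 0.005]
force: [0.9, 4.2, 1.9]
width: 44.5
grasp_force: 62.5
[0.8614017  4.19946609 1.94871067] [ 1.11824506 -0.15193774  0.02379109] [-0.414 -0.025  1.955  0.003  1.209 -1.272]
clock: 14.98
ee_pos: [522.7, -169.5, 118.9]
orientation: [-0.438, -3.11, -0.008]
force: [0.3, 6.9, -0.3]
width: 44.3
grasp_force: 62.2
[ 0.34045346  6.90388503 -0.33367005] [ 1.33367721 -0.09187692 -0.85033077] [-0.414 -0.024  1.958  0.005  1.209 -1.707]
```

Between the two calls z fell and the torque rose to 0.85 N m, so the keyway has caught the pin. I'll ease the turn back and push down.

```bash
python3 -m jog '0 0 0 0 0 3 1; 0 0 0 0 0 5 1; 0 0 1 0 0 5 1; 0 0 2 0 0 5 1; 0 0 3 0 0 5 1'
python3 -c "
from workcell import arm;o=arm.observe();print(o['force'],o['moment'],o['joints'].round(3))"
```

```text
clock: 15.6
ee_pos: [523.2, -169.8, 117.3]
orientation: [0.574, 3.088, 0.006]
force: [-0.1, 7.0, 4.7]
width: 44.6
grasp_force: 62.8
[-0.13583948  7.04733974  4.73444399] [ 1.51179052  0.02032283 -0.10602486] [-0.414 -0.021  1.959  0.004  1.205 -1.618]
```

```bash
python3 -m jog '0.2 0.5 1 0 0 0 1; 0.4 1 2 0 0 0 1; 0.4 1 3 0 0 0 1; 0.4 1 4 0 0 0 1; 0.4 1 4 0 0 0 1' 90
python3 -c "
from workcell import arm;o=arm.observe();print(o['force'],o['moment'],o['joints'].round(3))"
```

```text
clock: 16.23
ee_pos: [523.3, -169.8, 114.5]
orientation: [0.574, 3.088, 0.003]
force: [-3.3, 6.9, 9.9]
width: 43.2
grasp_force: 91.9
[-3.25134937  6.89917076  9.94156226] [ 1.48280338  0.5288969  -0.07068867] [-0.413 -0.019  1.961  0.002  1.199 -1.617]
```

```bash
python3 -m jog '0 0 1 0 0 0 1; 0 0 2 0 0 0 1; 0 0 3 0 0 0 1; 0 0 4 0 0 0 1; 0 0 4 0 0 0 1'
python3 -c "
from workcell import arm;o=arm.observe();print(o['force'],o['moment'],o['joints'].round(3))"
python3 -m jog '0 0 0.5 0 0 0 1; 0 0 1 0 0 0 1; 0 0 1.5 0 0 0 1; 0 0 2 0 0 0 1; 0 0 2 0 0 0 1'
python3 -c "
from workcell import arm;o=arm.observe();print(o['force'],o['moment'],o['joints'].round(3))"
```

```text
clock: 16.85
ee_pos: [523.6, -169.9, 112.3]
orientation: [0.574, 3.087, 0.003]
force: [-6.6, 8.4, 17.2]
width: 43.1
grasp_force: 92.7
[-6.60279142  8.36952528 17.18599132] [ 1.73726209  1.16614205 -0.17505813] [-0.412 -0.016  1.963  0.002  1.194 -1.617]
clock: 17.48
ee_pos: [523.4, -169.9, 111.7]
orientation: [0.574, 3.088, 0.003]
force: [-10.8, 8.6, 25.2]
width: 43.5
grasp_force: 93.9
[-10.78610615   8.55116258  25.24157243] [ 2.1130297   1.88083021 -0.05107571] [-0.413 -0.015  1.963  0.002  1.194 -1.617]
```

```bash
python3 -m jog '0.5 0.2 0 0 0 0 1; 1 0.3 0 0 0 0 1; 1.8 0.6 0 0 0 0 1; 1.8 0.6 0.5 0 0 0 1; 1.8 0.6 1 0 0 0 1'
python3 -c "
from workcell import arm;o=arm.observe();print(o['force'],o['moment'],o['joints'].round(3))"
python3 -m jog '0 0 0 0 0 0 1; 0 0 0 0 0 0 1; 0 0 0 0 0 0 1; 0 0 0 0 0 0 1; 0 0 0 0 0 0 1'
python3 -c "
from workcell import arm;o=arm.observe();print(o['force'],o['moment'],o['joints'].round(3))"
```

```text
clock: 18.1
ee_pos: [523.0, -169.7, 111.2]
orientation: [0.573, 3.085, 0.0]
force: [-9.7, 5.9, 25.3]
width: 43.3
grasp_force: 94.0
[-9.67568064  5.91112924 25.26844095] [ 1.71104776  1.38996027 -0.01871825] [-4.120e-01 -1.800e-02  1.966e+00  1.000e-03  1.190e+00 -1.616e+00]
clock: 18.73
ee_pos: [523.0, -169.7, 111.2]
orientation: [0.573, 3.085, 0.0]
force: [-9.1, 6.0, 22.9]
width: 43.1
grasp_force: 93.9
[-9.13488586  5.98229893 22.91859579] [ 1.68661351  1.37279943 -0.08951299] [-4.120e-01 -1.800e-02  1.966e+00  1.000e-03  1.190e+00 -1.616e+00]
```

```bash
python3 -m jog '0.5 0.2 0.5 0 0 0 1; 1 0.3 1 0 0 0 1; 1.5 0.4 1.5 0 0 0 1; 1.5 0.4 2 0 0 0 1; 1.5 0.4 2.5 0 0 0 1'
python3 - <<'E'
from h import *
import cv2
for c in("scene","wrist"): cv2.imwrite(f"pics/{c}4.png",arm.camera(c)[:,:,::-1])
o=arm.observe();print(o["force"],o["moment"])
s=cv2.imread("pics/scene4.png");w=cv2.imread("pics/wrist4.png")
cv2.imwrite("pics/zoom4.png",np.hstack([cv2.resize(s[205:295,155:275],(400,300),interpolation=cv2.INTER_CUBIC),cv2.resize(w,(400,300))]))
E
```

```text
clock: 19.35
ee_pos: [522.8, -169.8, 110.8]
orientation: [0.573, 3.082, -0.002]
force: [-11.3, 4.9, 32.0]
width: 43.4
grasp_force: 95.0
[-11.05379141   4.91823363  29.63801631] [ 1.65612766  1.5671936  -0.08789875]
```

View pics/zoom4.png

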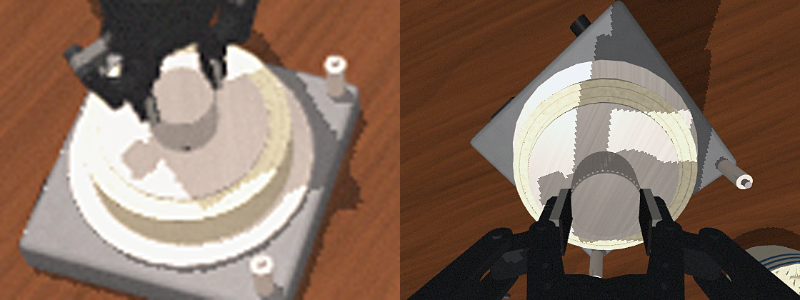

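The flange sits close to the reel and looks level, but z reads about 2 mm above the expected home position and there is some side load. I'll wiggle a little and shift sideways to break the friction.

```bash
python3 -m jog '1 0 0 0 0 2 1; 2 0.2 0 0 0 -2 1; 2.2 0.2 0 0 0 -4 1; 2.2 0.2 0 0 0 0 1; 2.2 0.2 0 0 0 0 1'
python3 - <<'E'
from h import *
import cv2
o=arm.observe();print(o["force"],o["moment"])
s=cv2.imread("pics/scene4.png")
f=8;x0,y0=180,215
z=cv2.resize(s[y0:y0+70,x0:x0+95],None,fx=f,fy=f,interpolation=cv2.INTER_CUBIC)
for zz,col in((100,(0,0,255)),(104,(0,255,0))):
    P=[proj("scene",(522.4+60*np.cos(q),-171.5+60*np.sin(q),zz)) for q in np.linspace(0,6.28,120)]
    cv2.polylines(z,[np.int32([((a-x0+.5)*f,(b-y0+.5)*f) for a,b in P])],True,col,1)
cv2.imwrite("pics/zoom5.png",z)
E
```

```text
clock: 20.08
ee_pos: [521.7, -169.0, 110.3]
orientation: [0.572, 3.08, -0.002]
force: [-6.8, 2.2, 24.9]
width: 43.4
grasp_force: 94.5
[-6.76928104  2.21270124 24.89987716] [1.60951236 0.70280092 0.26814224]
```

View pics/zoom5.png

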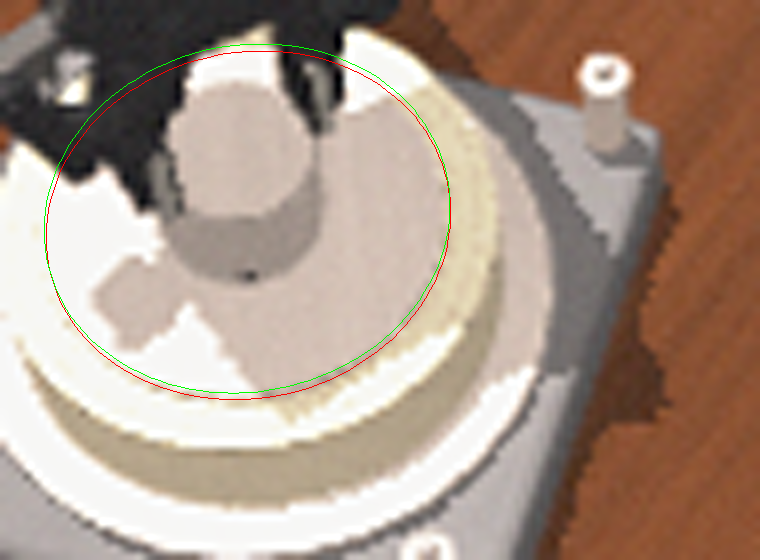

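```bash
python3 -m jog '1 0 0 0 0 0 1; 1.6 0 0 -0.3 0.1 0 1; 1.6 0 0 -0.6 0.2 0 1; 1.6 0 0 -0.9 0.35 0 1; 1.6 0 0 -0.9 0.35 0 1'
python3 -c "
from workcell import arm;o=arm.observe();print(o['force'],o['moment'],o['joints'].round(3))"
python3 -m jog '0 0 0.3 -0.3 0.1 2 1; 0 0 0.6 -0.6 0.2 4 1; 0 0 1 -0.9 0.35 2 1; 0 0 1 -0.9 0.35 0 1; 0 0 1 -0.9 0.35 0 1'
python3 -c "
from workcell import arm;o=arm.observe();print(o['force'],o['moment'],o['joints'].round(3))"
```

```text
clock: 20.7
ee_pos: [521.1, -168.9, 109.7]
orientation: [0.572, 3.08, 0.023]
force: [-1.9, 1.8, 20.2]
width: 43.4
grasp_force: 93.6
[-1.88469106  1.83504346 20.1989115 ] [ 1.05979245 -0.1522446   0.14855197] [-0.42  -0.023  1.974  0.018  1.186 -1.63 ]
clock: 21.32
ee_pos: [521.7, -169.4, 109.0]
orientation: [0.573, 3.081, 0.048]
force: [-0.6, 0.6, 19.5]
width: 43.7
grasp_force: 93.5
[-0.55905382  0.61721704 19.50520539] [ 0.87988974 -0.29088987 -0.04024389] [-0.429 -0.018  1.971  0.034  1.189 -1.645]
```

```bash
python3 -m jog '0 0 0.5 0 0 2 1; 0 0 1 0 0 -2 1; 0 0 1.5 0 0 0 1; 0 0 2 0 0 0 1; 0 0 2 0 0 0 1'
python3 - <<'E'
from h import *
import cv2
from scipy.spatial.transform import Rotation as R
for c in("scene","wrist","top"): cv2.imwrite(f"pics/{c}6.png",arm.camera(c)[:,:,::-1])
o=arm.observe();print(o["force"],o["moment"],o["dq"].round(4));print(R.from_rotvec(o["orientation"]).as_matrix().round(3))
s=cv2.imread("pics/scene6.png");w=cv2.imread("pics/wrist6.png")
a=cv2.resize(s[215:285,180:260],(400,350),interpolation=cv2.INTER_CUBIC)
b=cv2.resize(w[90:370,160:480],(400,350),interpolation=cv2.INTER_CUBIC)
cv2.imwrite("pics/zoom6.png",np.hstack([a,b]))
E
```

```text
clock: 21.95
ee_pos: [521.9, -169.5, 108.9]
orientation: [0.571, 3.081, 0.047]
force: [-5.3, 1.4, 27.3]
width: 43.2
grasp_force: 94.7
[-4.08070205  1.97504984 27.87424157] [1.16577312 0.37881716 0.290629  ] [-0.0013 -0.0014  0.0018 -0.0013 -0.0008 -0.0003]
[[-0.934  0.358  0.013]
 [ 0.359  0.933  0.028]
 [-0.002  0.031 -1.   ]]
```

View pics/zoom6.png

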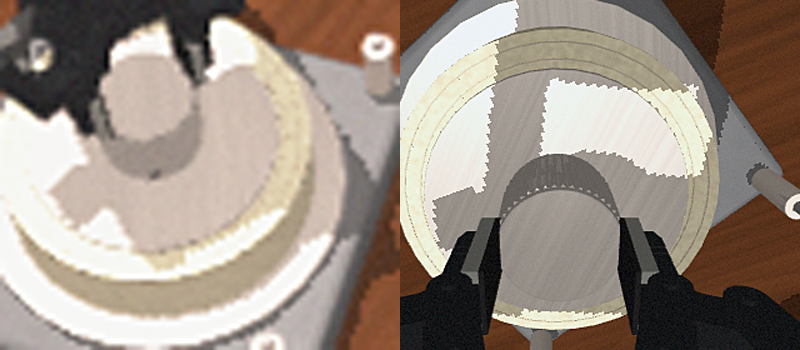

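```bash
python3 -m jog '0 0 0 0.2 -0.1 0 1; 0 0 0 0.5 -0.2 0 1; 0 0 0 0.9 -0.35 0 1; 0 0 0 0.9 -0.35 0 1; 0 0 0 0.9 -0.35 0 1'
python3 - <<'E'
from h import *
import cv2
cv2.imwrite("pics/wrist7.png",arm.camera("wrist")[:,:,::-1])
o=arm.observe();print(o["force"],o["moment"])
g=lambda n:cv2.cvtColor(cv2.imread(f"pics/{n}.png"),cv2.COLOR_BGR2GRAY)
W=[g(n) for n in("wrist3","wrist6","wrist7")]
cv2.imwrite("pics/cmp.png",np.hstack([cv2.resize(i[120:350,170:390],(260,272)) for i in W]))
E
```

```text
clock: 22.72
ee_pos: [522.1, -169.5, 109.3]
orientation: [0.571, 3.078, 0.021]
force: [-4.8, 0.6, 28.5]
width: 43.1
grasp_force: 95.1
[-4.20993779  0.92893582 29.37734893] [1.49947041 0.31529246 0.30730305]
```

View pics/cmp.png

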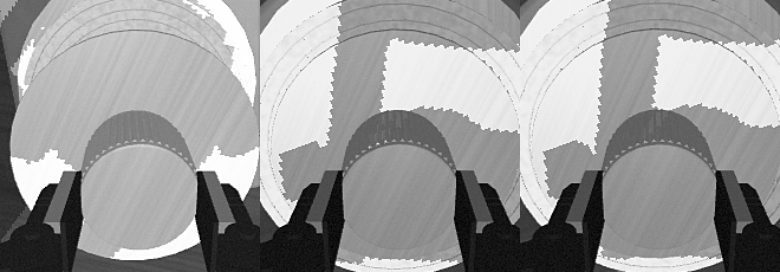

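Tilting back raised z and the moment, so the earlier tilt was better. I'll restore it with slightly more, and trim the side load.

```bash
python3 -m jog '0.5 -0.2 0 -0.5 0.2 0 1; 0.9 -0.4 0 -0.9 0.35 0 1; 0.9 -0.4 0 -1.3 0.5 0 1; 0.9 -0.4 0 -1.7 0.6 0 1; 0.9 -0.4 0 -1.7 0.6 0 1'
python3 -c "
from workcell import arm;o=arm.observe();print(o['force'],o['moment'],o['joints'].round(3))"
python3 -m jog '0 0 0 0 0 0 1; 0 0 0 0 0 0 1; 0 0 0 0 0 0 1; 0 0 0 0 0 0 1; 0 0 0 0 0 0 1'
python3 -c "
from workcell import arm;o=arm.observe();print(o['force'],o['moment'],o['joints'].round(3))"
```

```text
clock: 23.4
ee_pos: [521.9, -169.2, 108.9]
orientation: [0.57, 3.08, 0.07]
force: [0.1, 5.5, 26.0]
width: 43.6
grasp_force: 93.6
[ 0.12776817  5.46017875 26.04997544] [ 0.85686591 -0.07352512  0.29034581] [-0.436 -0.017  1.97   0.049  1.193 -1.659]
clock: 24.02
ee_pos: [521.9, -169.3, 108.9]
orientation: [0.57, 3.08, 0.07]
force: [0.3, 4.1, 25.6]
width: 43.4
grasp_force: 93.6
[ 0.26462731  4.09865293 25.59947911] [ 0.81975492 -0.02030265  0.28605081] [-0.436 -0.017  1.97   0.049  1.192 -1.659]
```

```bash
python3 -m jog '0 0 0.5 0.4 -0.15 3 1; 0 0 1 0.8 -0.25 0 1; 0 0 1.5 0.8 -0.25 -3 1; 0 0 1.5 0.8 -0.25 0 1; 0 0 1.5 0.8 -0.25 0 1'
python3 -m jog '0 0 0 0 0 0 1; 0 0 0 0 0 0 1; 0 0 0 0 0 0 1; 0 0 0 0 0 0 1; 0 0 0 0 0 0 1'
python3 - <<'E'
from h import *
import cv2
cv2.imwrite("pics/scene8.png",arm.camera("scene")[:,:,::-1])
o=arm.observe();print(o["force"],o["moment"],o["dq"].round(4))
s=cv2.imread("pics/scene8.png").astype(float)
# radial edge profile on shaded near-right side: flange rim vs reel, colour blue/red ratio
for q in np.radians([-60,-50,-40,-30,-20,-10,0]):
    pr=[]
    for r in np.arange(52,68,.25):
        u,v=proj("scene",(522.4+r*np.cos(q),-171.5+r*np.sin(q),100))
        p=cv2.getRectSubPix(s.astype(np.float32),(1,1),(u,v))[0,0];pr.append(p[0]/p[2])
    d=np.gradient(cv2.GaussianBlur(np.float32(pr).reshape(1,-1),(9,1),1.5)[0]);i=d.argmin()
    print(round(np.degrees(q)),52+i*.25,round(float(d[i]),3),proj("scene",(522.4+60*np.cos(q),-171.5+60*np.sin(q),100)))
E
```

```text
clock: 24.65
ee_pos: [522.2, -169.5, 108.9]
orientation: [0.571, 3.078, 0.047]
force: [-3.6, 4.1, 31.6]
width: 43.4
grasp_force: 95.0
clock: 25.28
ee_pos: [522.2, -169.5, 108.9]
orientation: [0.57, 3.078, 0.047]
force: [-4.4, 2.1, 31.6]
width: 43.6
grasp_force: 95.0
[-2.88571533  2.57217626 32.3282015 ] [1.41005436 0.20835325 0.30953278] [-0.0012  0.0006  0.0019 -0.0009  0.0003  0.0008]
-60 60.0 -0.005 [np.float64(206.42700756898813), np.float64(264.3549727154576)]
-50 60.75 -0.005 [np.float64(210.94594035400405), np.float64(264.37154068236936)]
-40 61.25 -0.005 [np.float64(215.44943730596472), np.float64(263.69172602931985)]
-30 60.5 -0.007 [np.float64(219.78965237220268), np.float64(262.3399225089578)]
-20 60.25 -0.006 [np.float64(223.82568070486732), np.float64(260.36392836934584)]
-10 60.25 -0.008 [np.float64(227.42897534394956), np.float64(257.8326092286796)]
0 60.25 -0.007 [np.float64(230.487964008243), np.float64(254.83266041782716)]
```

```bash
python3 -c "
from workcell import arm;print(arm.finish_job())"
```

```text
the job is handed in; nothing more can be done
None
```

I handed the job in with the collar keyed over the cross pin and still gripped (about 95 N), held down with about 32 N against a firm stop. My measurements put that stop at fully home, but the hand-in returned no verdict.

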